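# Start the long knob screw in the tile-press die

### The arm

A 7-joint arm with a two-finger parallel gripper is mounted at the origin on the work surface. World frame = base frame: x ahead of the robot, y to its left, z up, the work surface at z = 0. Lengths are in m, angles in rad, forces in N, time in s.
With the tool pointing down it reaches from about 0.425 to 0.925 m from the base axis. Payload 6.8 kg.
Tool frame: the origin (TCP) lies on the mounting face of the last link; the fingertips stand 173 mm ahead of it and the grasp point (between the pads) lies 155 mm ahead of it; z points along the fingers, y is the line along which they close (so a half turn about z gives the same grasp; the last joint's range is limited). The gripper opens to 85 mm and grips with 20 to 120 N. Pads are 22 mm wide; open, the fingers measure 114 mm over their backs; the gripper's body (76 mm by 85 mm) begins 54 mm behind the grasp point. The pads swing forward as they close: fully open they stand 13 mm farther back than shut.
Start: joints at [1.173, 0.477, 0.022, 1.555, -0.011, 1.109, -0.083], TCP at [0.193, -0.647, 0.405] pointing down, gripper open.
Joint ranges: [-2.96, 2.96], [-0.34, 2.1], [-1.41, 1.46], [0.24, 2.44], [-1.37, 4.51], [0.17, 1.92], [-2.96, 2.96]. Speed limits (rad/s): [2.39, 2.39, 3.14, 3.14, 3.14, 3.14, 3.14].

### API

Orientations are given as a rotation vector (axis times angle).
In Python, from bench import r gives the robot as it stands.
- The arm moves only by the tool carry_out, never from a script. Its argument "moves" is a list of rows, each a list of 5 numbers: the shift along the tool's x, y, z in m, then the turn about the tool's z in rad, then the finger opening in m, from 0 to 0.0854. In form: [[dx, dy, dz, roll, claw], ...]. A call has exactly 8 rows; each row is the pose to reach, as a shift and turn from the pose commanded when the call began, along the tool's axes at that moment; what a row does not reach only later rows make up. A row lasts 1/10 s, in which the tool goes at most 50 mm and 8.59 degrees, less where a joint would pass 70% of its speed; a pose out of reach is approached as far as the arm can. A call with a gripper value outside its range is refused whole. The fingers move at their own pace and stop on an object; "force" is the grip in N (left out, the last holds). Time passes only in rows, so rows that repeat a pose let the fingers close, or fill a call up. It gives the time, the measured TCP pose, the force, the opening and the grip force at its end, in the units of the state.
- r.get_obs(): the state, without advancing time (a new reading comes with each control period).
- r.grab_frame(name): name is "side" or "top" or "wrist"; returns the picture (420x560x3 uint8, red, green, blue); there is no depth.
- r.calibration(name): a dict with "fx", "fy", "cx", "cy" (pixels), "rvec" (rotation vector, rad) and "tvec" (3), from world to camera coordinates, as OpenCV has them. Camera axes: x right, y down, z forward; pixel columns grow to the right and rows downward; lengths in m; the calibration is good to about 2 mm. A picture is of the moment at which its call begins: read the wrist's pose just before it. calibration takes no time and is no camera call; for the wrist camera it gives the pose at the moment of the call.
- r.hand_in(): hands the job in; it is judged then, once.
The state is a dict: "clock": time; "joints": joint angles; "qvel": joint speeds; "tau": joint torques, N m; "tcp_pos": TCP position; "orientation": TCP orientation; "contact_force": force on the tool from outside, world axes, zero at the start; "moment": the same for the moment, N m; "grip_width": finger opening in m; "gripper_force": force on a finger pad.
Only numpy, scipy, OpenCV 4.12 (cv2) and the standard library are available. Lean on these libraries where they do the work, as an engineer would, in place of code of your own. Each camera call takes 0.05 s, during which the arm holds its last target. There are 200 camera calls.

### The job

Take the long knob screw out of the wooden rack and screw it (clockwise) into the thread hidden at the bottom of the deep well in the aluminium tile-press die, pressing lightly against the sprung knock-out pin and starting the thread by feel, without tilting or forcing it. Run it down until the underside of the knob sits flush and just snug on the die, not over-tightened, then let go. Leave the other things on the table alone.

Things in the scene. Friction and masses are not known exactly. Their poses are not given: they have to be found in the camera images.
- screw: The long knob screw, upright in the rack, knob resting on the rack's top; 112 mm tall, about 170 g. Origin: centre of its lower tip; z up along its axis. Steel shank 15 mm in diameter, z = 0 to 80 mm, tip chamfered 2 to 3 mm; round black fluted knob 44 mm in diameter, z = 80 to 112 mm.
- knob_middle (a point): The middle of the screw's knob, on its axis, 96 mm above the tip and 16 mm above the knob's underside.
- screw_lugs (a point): On the screw's axis, 6 mm above its tip, level with three short round thread lugs, 120 degrees apart, 3.5 mm thick, that reach out to 12 mm from the axis.
- die: The tile-press die: an aluminium block 120 x 120 mm, 100 mm tall, on a dark foot 150 x 150 x 8 mm; fixed. Origin: centre of its underside; z up. A round well 27 mm in diameter goes straight down its middle, with a 4 mm 45-degree countersink at the mouth (35 mm across at the top).
- well_mouth (a point): Centre of the well's mouth, on the top face of the die (100 mm above its underside).
- thread (a point): On the well's axis, 67 mm below the mouth: top of the fixed brass thread. Three starts, right-handed, lead 22.5 mm per turn (3.6 mm per rad), 1.5 mm axial play; where the starts point is unknown and varies. Pushed straight down, the lugs meet it with the knob 2 to 10 mm above the die; 40 to 160 degrees clockwise under light pressure then bring the knob down onto the die. Over 25 N here is forcing.
- pin_rest (a point): On the well's axis, 67 mm below the mouth: rest height of a sprung pin's top. The screw's tip meets it with the knob 13 mm above the die; it pushes up 5 N there, 8 N at home: a screw not threaded in is lifted. Once the knob touches the die, about 25 to 35 degrees more take up the thread's play and turning gets stiff: snug. Turning hard on from there (over 70 N of clamping) over-tightens it.
- rack: The wooden rack: a fixed block 90 x 90 mm, 98 mm tall, with a vertical hole 30 mm in diameter. Origin: centre of its underside; z up.
- rack_mouth (a point): Centre of the rack's hole, on its top face.
- beaker: Bystander: terracotta beaker, 76 mm across, 85 mm tall; origin at the centre of its underside.
- glaze_jar: Bystander: white jar, 68 mm across, 90 mm tall; origin at the centre of its underside.
- tile: Bystander: glazed tile 100 x 100 x 10 mm lying flat; origin at the centre of its underside.
- loop_brush: Bystander: brush lying on the table.
Things that resemble listed ones, but are neither listed nor needed, are in the scene too. There is more than one size of the screw; the one meant has the size given above.

How it is judged:
By the outcome, as a careful person would: the job done as asked, in the order asked, and still so for the second after the job is handed in, with the robot touching nothing.
It also fails if it takes over 67 s, if anything falls off the work surface, if the arm or the gripper's body presses on something with over 40 N, if the wrist force passes 120 N, or if a joint passes its speed limit or range.

## Working session

There is one attempt and no reset: what is moved stays moved. The work goes in short steps, Python scripts to look and compute and a tool call to move; the robot and the scene stay as the last step left them, time stands still between calls to the robot, and variables do not carry over. Pictures are saved under pics/ and viewed, at most 10 in all, crops included, and the job is handed in when it is done.

Besides the shell and the picture viewer there is one more tool, called by a JSON object that holds its "method" and its "body". carry_out: Moves the arm, as the interface text tells. Its arguments: {"type":"object","properties":{"moves":{"type":"array","items":{"type":"array","items":{"type":"number"}}},"force":{"type":"number"}},"required":["moves"]}

```bash
mkdir -p pics; python3 - <<'E'
from bench import r
import cv2
o=r.get_obs(); print({k:o[k] for k in o})
for n in("side","top","wrist"):
    c=r.calibration(n); print(n,c); cv2.imwrite(f"pics/{n}0.png",cv2.cvtColor(r.grab_frame(n),cv2.COLOR_RGB2BGR))
E
```

```text
{'clock': 0.0, 'joints': array([ 1.17290101,  0.47772705,  0.02234216,  1.55644796, -0.01148607,
        1.10930106, -0.08311708]), 'qvel': array([ 0.00055612,  0.00148212,  0.00119991, -0.00103865, -0.00074356,
       -0.00086726,  0.00086952]), 'tau': array([-1.73282137e-04, -5.96441174e+01,  1.60821129e+00, -2.81191742e+01,
        1.24190966e-02,  9.27463872e-03, -2.79118893e-06]), 'tcp_pos': array([ 0.19280872, -0.64658109,  0.40377595]), 'orientation': array([-3.10697618e+00, -4.53384578e-01,  6.16684629e-04]), 'contact_force': array([-1.42455843, -0.16884301, -0.71530273]), 'moment': array([-0.01278928,  0.01951258, -0.00350509]), 'gripper_force': 0.0, 'grip_width': 0.08537438982001225}
side {'fx': 534.9684026123011, 'fy': 534.9684026123011, 'cx': 276.16336667332087, 'cy': 212.8425541911452, 'rvec': array([ 0.31911701, -2.7745032 ,  1.27926097]), 'tvec': array([0.60561959, 0.17535701, 1.37705484])}
top {'fx': 494.2321165892511, 'fy': 494.2321165892511, 'cx': 281.21427357932123, 'cy': 208.7256868948211, 'rvec': array([ 2.17438966, -2.17934815,  0.10514583]), 'tvec': array([-0.02097173,  0.61236681,  1.28993735])}
wrist {'fx': 372.1584460809286, 'fy': 372.1584460809286, 'cx': 280.24079269962755, 'cy': 205.01469343424552, 'rvec': array([-2.31406349,  1.72286531,  0.266874  ]), 'tvec': array([-0.67547553, -0.03985173,  0.37910992])}
```

View pics/top0.png

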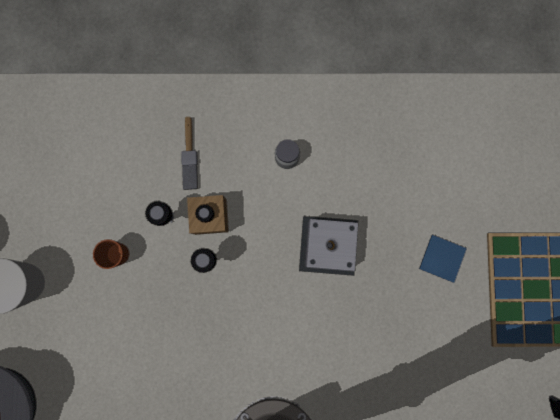

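View pics/side0.png

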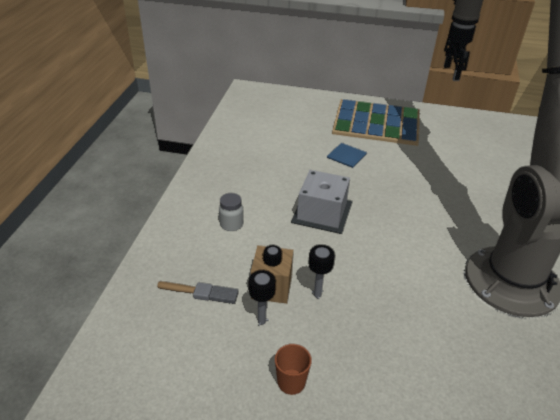

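The top view has the rack screw's knob at (205,213), inside the rack at (207,214). The die is at about (331,245), and two larger-knobbed lookalikes stand at (159,213) and (203,260). In the side view the rack knob is at (272,255) and the well mouth at (324,187).

```bash
cat > h.py <<'E'
import numpy as np, cv2
from scipy.spatial.transform import Rotation as R
from bench import r
def ray(c,uv,z):
    """world point on plane z seen at pixel uv"""
    M=cv2.Rodrigues(np.array(c["rvec"]))[0]; t=np.array(c["tvec"])
    d=M.T@np.array([(uv[0]-c["cx"])/c["fx"],(uv[1]-c["cy"])/c["fy"],1]); o=-M.T@t
    return o+d*(z-o[2])/d[2]
def go(target):
    o=r.get_obs(); T=R.from_rotvec(o["orientation"])
    return T.inv().apply(np.array(target)-o["tcp_pos"])
def proj(c,p):
    K=np.array([[c["fx"],0,c["cx"]],[0,c["fy"],c["cy"]],[0,0,1.]])
    return cv2.projectPoints(np.array(p,float).reshape(-1,3),np.array(c["rvec"]),np.array(c["tvec"]),K,None)[0][:,0]
def state():
    o=r.get_obs(); print("t",o["clock"],"q",o["joints"].round(3),"\nM\n",R.from_rotvec(o["orientation"]).as_matrix().round(4),
      "p",o["tcp_pos"].round(4),"F",o["contact_force"].round(2),"m",o["moment"].round(3),"w",round(o["grip_width"],4),"g",round(o["gripper_force"],1))
E
python3 - <<'E'
from h import *
t,s=r.calibration("top"),r.calibration("side")
np.set_printoptions(precision=4,suppress=True)
print("knob",ray(t,(205,213),.13),ray(s,(272.5,250),.13),"rack",ray(t,(207,214),.098))
print("die",ray(t,(331.5,245),.1),ray(s,(324.5,187),.1))
for a in[(159,213),(203,260),(289,152),(109,254)]: print(ray(t,a,.1))
for a,b in[((196,213),(214,213))]: print(ray(t,a,.13)-ray(t,b,.13))
state()
k=ray(t,(205,213),.13);
print(go([k[0],k[1],.40]))
E
```

```text
knob [0.5928 0.1654 0.13  ] [0.5956 0.1661 0.13  ] rack [0.5929 0.1651 0.098 ]
die [ 0.5142 -0.1477  0.1   ] [ 0.5161 -0.1423  0.1   ]
[0.5955 0.2855 0.1   ]
[0.4776 0.1735 0.1   ]
[ 0.7508 -0.0422  0.1   ]
[0.4931 0.4081 0.1   ]
[0.0001 0.0442 0.    ]
t 0.15 q [ 1.173  0.478  0.022  1.556 -0.012  1.109 -0.083] 
M
 [[ 0.9583  0.2858 -0.0005]
 [ 0.2858 -0.9583  0.0013]
 [-0.0001 -0.0014 -1.    ]] p [ 0.1929 -0.6467  0.4039] F [-0.48  0.06  0.61] m [-0.035 -0.003 -0.041] w 0.0857 g 0.0
[ 0.6153 -0.6638  0.0048]
```

View pics/wrist0.png

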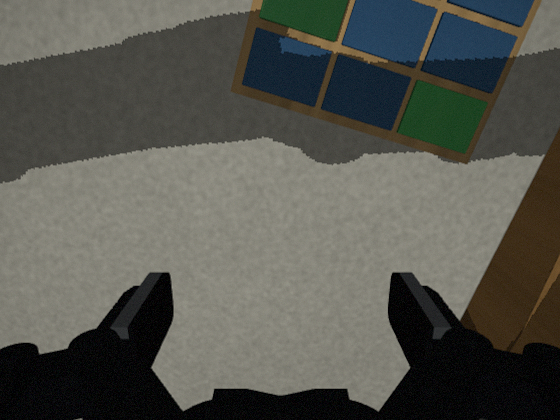

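The wrist view shows open table, a corner of the tile tray and the two fingers at the bottom. Next I move halfway towards the rack, turning so that there is clockwise travel left.

{"method": "carry_out", "body": {"moves": [[0.03,-0.03,0,-0.1,0.0854],[0.06,-0.065,0,-0.25,0.0854],[0.1,-0.105,0,-0.4,0.0854],[0.14,-0.145,0,-0.55,0.0854],[0.18,-0.185,0,-0.7,0.0854],[0.22,-0.225,0,-0.85,0.0854],[0.26,-0.265,0,-1.0,0.0854],[0.3,-0.32,0,-1.1,0.0854]], "force": 40}}

```text
clock: 0.95
tcp_pos: [0.3705, -0.2994, 0.4048]
orientation: [2.407, 2.018, 0.0]
contact_force: [1.1, -0.4, 0.3]
grip_width: 0.0856
gripper_force: 0.0
```

```bash
python3 -c "
from h import *
state();print(go([.594,.166,.4]))"
```

```text
t 0.95 q [ 0.874  0.172 -0.362  1.995  0.073  0.986  0.302] 
M
 [[ 1.744e-01  9.847e-01  6.000e-04]
 [ 9.847e-01 -1.744e-01 -4.000e-04]
 [-3.000e-04  6.000e-04 -1.000e+00]] p [ 0.3705 -0.2994  0.4048] F [ 1.13 -0.38  0.35] m [-0.021 -0.029  0.004] w 0.0856 g 0.0
[0.49720185 0.13888405 0.00475698]
```

{"method": "carry_out", "body": {"moves": [[0.04,0.01,0,-0.1,0.0854],[0.08,0.02,0,-0.25,0.0854],[0.12,0.03,0,-0.4,0.0854],[0.16,0.045,0,-0.55,0.0854],[0.21,0.06,0,-0.7,0.0854],[0.26,0.07,0,-0.85,0.0854],[0.31,0.08,0,-1.0,0.0854],[0.36,0.1,0,-1.1,0.0854]]}}

```text
clock: 1.75
tcp_pos: [0.5286, 0.0302, 0.4048]
orientation: [-0.997, -2.979, 0.001]
contact_force: [1.8, -0.2, 0.0]
grip_width: 0.0857
gripper_force: 0.0
```

```bash
python3 -c "
from h import *
state();c=r.calibration('wrist');M=cv2.Rodrigues(c['rvec'])[0];print('cam',-M.T@c['tvec'],M[2]);print(proj(c,[.594,.166,.13]));print(go([.594,.166,.4]))
cv2.imwrite('pics/w1.png',r.grab_frame('wrist')[...,::-1])"
```

```text
t 1.75 q [ 0.421  0.319 -0.72   1.864  0.242  1.047  0.529] 
M
 [[-7.985e-01  6.020e-01 -3.000e-04]
 [ 6.020e-01  7.985e-01 -6.000e-04]
 [-2.000e-04 -6.000e-04 -1.000e+00]] p [0.5286 0.0302 0.4048] F [ 1.79 -0.21  0.05] m [-0.119 -0.101  0.006] w 0.0857 g 0.0
cam [0.46737491 0.07529788 0.37369022] [ 0.23968688 -0.1819222  -0.95365325]
[[505.31785418 161.48101997]]
[0.02952637 0.14785041 0.00466391]
```

View pics/w1.png

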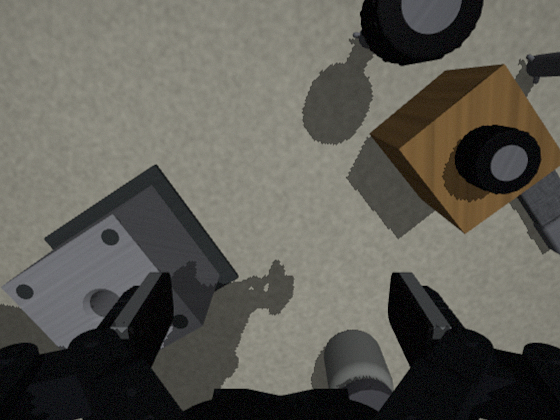

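The wrist view shows the rack knob's top disc at (509,162), close to the predicted (505,161). The die is at lower left and a larger lookalike at the top.

```bash
python3 -c "
from h import *
c=r.calibration('wrist');k=ray(c,(509,162),.13);print(k,go([.594,.166,.37]),go([k[0],k[1],.37]))"
```

```text
[0.59956018 0.17910251 0.13      ] [0.02556426 0.13992602 0.03676948] [0.02884553 0.15377565 0.03687958]
```

{"method": "carry_out", "body": {"moves": [[0.005,0.02,0,0,0.0854],[0.01,0.05,0,0,0.0854],[0.015,0.08,0,0,0.0854],[0.02,0.11,0.01,0,0.0854],[0.025,0.13,0.02,0,0.0854],[0.03,0.147,0.035,0,0.0854],[0.03,0.147,0.035,0,0.0854],[0.03,0.147,0.035,0,0.0854]]}}

```text
clock: 2.6
tcp_pos: [0.5939, 0.1627, 0.3693]
orientation: [-1.005, -2.975, 0.002]
contact_force: [0.5, -0.5, 0.5]
grip_width: 0.0855
gripper_force: 0.0
```

```bash
python3 -c "
from h import *
state();c=r.calibration('wrist');print(proj(c,[.594,.166,.13]));print(go([.594,.166,.28]))
cv2.imwrite('pics/w2.png',r.grab_frame('wrist')[...,::-1])"
```

```text
t 2.6 q [ 0.142  0.506 -0.695  1.702  0.362  1.068  0.25 ] 
M
 [[-7.951e-01  6.065e-01 -1.300e-03]
 [ 6.065e-01  7.951e-01 -6.000e-04]
 [ 7.000e-04 -1.300e-03 -1.000e+00]] p [0.5939 0.1627 0.3693] F [ 0.46 -0.53  0.52] m [-0.042 -0.035 -0.008] w 0.0855 g 0.0
[[286.67519453 218.87791706]]
[0.00186086 0.00278679 0.0892681 ]
```

View pics/w2.png

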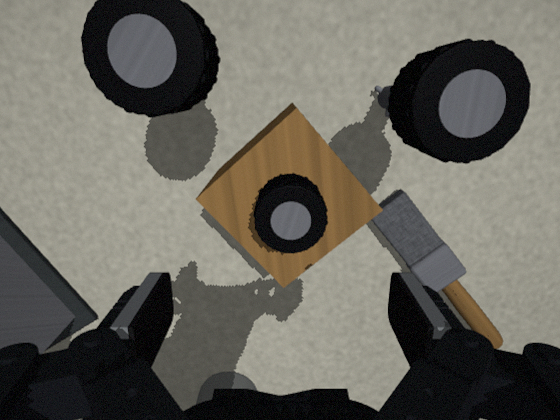

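The knob top is at (291,220), about 4 px from prediction. I'll turn further counter-clockwise for more clockwise travel, and centre on the knob.

```bash
python3 -c "
from h import *
c=r.calibration('wrist');k=ray(c,(291,220),.13);print(k,go([k[0],k[1],.30]))"
```

```text
[0.59673413 0.16693338 0.13      ] [0.00081183 0.0054378  0.06980148]
```

{"method": "carry_out", "body": {"moves": [[0.001,0.002,0.0,-0.15,0.0854],[0.001,0.0045,0.01,-0.3,0.0854],[0.001,0.0045,0.02,-0.45,0.0854],[0.001,0.0045,0.03,-0.6,0.0854],[0.001,0.0045,0.04,-0.75,0.0854],[0.001,0.0045,0.05,-0.9,0.0854],[0.001,0.0045,0.06,-1.05,0.0854],[0.001,0.0045,0.06,-1.15,0.0854]]}}

```text
clock: 3.45
tcp_pos: [0.5959, 0.1652, 0.309]
orientation: [0.779, -3.042, 0.002]
contact_force: [0.4, -0.6, 0.3]
grip_width: 0.0855
gripper_force: 0.0
```

```bash
python3 -c "
from h import *
state();c=r.calibration('wrist');print(proj(c,[.5955,.1665,.13]));print(go([.5955,.1665,.277]))
cv2.imwrite('pics/w3.png',r.grab_frame('wrist')[...,::-1])"
```

```text
t 3.45 q [ 0.269  0.661 -0.909  1.736  0.595  1.047  1.222] 
M
 [[-0.8769 -0.4806 -0.0011]
 [-0.4806  0.8769 -0.0019]
 [ 0.0018 -0.0011 -1.    ]] p [0.5959 0.1652 0.309 ] F [ 0.39 -0.58  0.32] m [-0.025 -0.034 -0.002] w 0.0855 g 0.0
[[286.25790142 272.47428211]]
[-0.00031223  0.00141517  0.03201003]
```

View pics/w3.png

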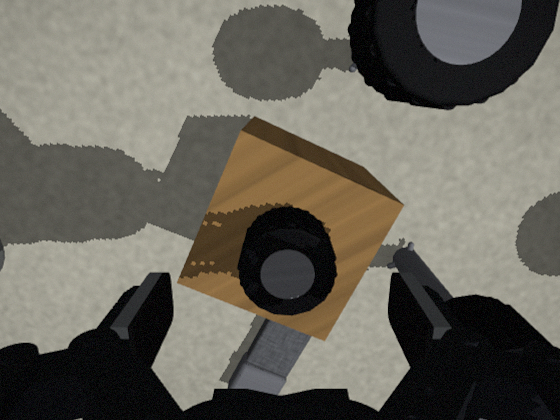

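The knob top is at (288,273), within 2 px of prediction. Next: descend and grip.

{"method": "carry_out", "body": {"moves": [[0,0.001,0.012,0,0.0854],[0,0.001,0.024,0,0.0854],[0,0.001,0.032,0,0.0854],[0,0.001,0.032,0,0.0854],[0,0.001,0.032,0,0.035],[0,0.001,0.032,0,0.035],[0,0.001,0.032,0,0.035],[0,0.001,0.032,0,0.035]], "force": 40}}

```text
clock: 4.3
tcp_pos: [0.5957, 0.1684, 0.2784]
orientation: [-0.774, 3.044, -0.0]
contact_force: [-1.0, -0.3, 3.4]
grip_width: 0.0428
gripper_force: 40.3
```

{"method": "carry_out", "body": {"moves": [[0,0,0,0,0.035],[0,0,0,0,0.035],[0,0,0,0,0.035],[0,0,-0.01,0,0.035],[0,0,-0.02,0,0.035],[0,0,-0.03,0,0.035],[0,0,-0.04,0,0.035],[0,0,-0.04,0,0.035]]}}

```text
clock: 5.1
tcp_pos: [0.596, 0.1686, 0.3196]
orientation: [-0.774, 3.042, 0.0]
contact_force: [0.7, 0.0, -1.4]
grip_width: 0.0427
gripper_force: 40.9
```

```bash
python3 -c "
from h import *
state()"
```

```text
t 5.1 q [ 0.27   0.65  -0.918  1.727  0.584  1.059  1.222] 
M
 [[-8.785e-01 -4.778e-01  2.700e-03]
 [-4.778e-01  8.785e-01  1.000e-03]
 [-2.900e-03 -5.000e-04 -1.000e+00]] p [0.596  0.1686 0.3196] F [ 0.66  0.01 -1.45] m [-0.06   0.002  0.016] w 0.0427 g 40.9
```

Gripped: 42.7 mm opening and the weight shows in the force. Next: lift further, and refine the die from the first images.

{"method": "carry_out", "body": {"moves": [[0,0,-0.01,0,0.035],[0,0,-0.025,0,0.035],[0,0,-0.04,0,0.035],[0,0,-0.055,0,0.035],[0,0,-0.07,0,0.035],[0,0,-0.08,0,0.035],[0,0,-0.08,0,0.035],[0,0,-0.08,0,0.035]]}}

```text
clock: 5.9
tcp_pos: [0.5954, 0.168, 0.3976]
orientation: [0.774, -3.045, 0.001]
contact_force: [-0.5, -0.2, -2.3]
grip_width: 0.0426
gripper_force: 40.9
```

```bash
python3 -c "
from h import *
state()
t=cv2.imread('pics/top0.png')[210:280,297:362];s=cv2.imread('pics/side0.png')[165:235,290:355]
cv2.imwrite('pics/die.png',np.hstack([cv2.resize(a,None,fx=6,fy=6,interpolation=cv2.INTER_CUBIC) for a in(t,s)]))"
```

```text
t 5.9 q [ 0.307  0.571 -0.971  1.656  0.503  1.186  1.284] 
M
 [[-8.785e-01 -4.777e-01 -0.000e+00]
 [-4.777e-01  8.785e-01 -4.000e-04]
 [ 2.000e-04 -3.000e-04 -1.000e+00]] p [0.5954 0.168  0.3976] F [-0.48 -0.24 -2.29] m [-0.002 -0.004  0.034] w 0.0426 g 40.9
```

View pics/die.png

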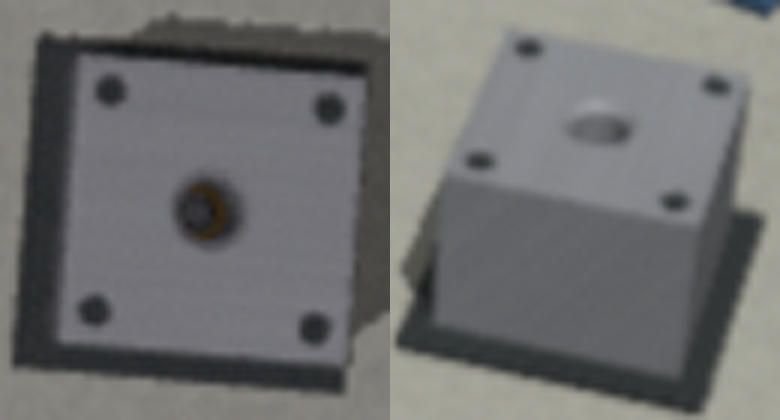

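The four die bolts are centred at crop (212,210) in the top view and (600,124) in the side view; the well mouth coincides.

```bash
python3 -c "
from h import *
a=ray(r.calibration('top'),(332,244.5),.1);b=ray(r.calibration('side'),(324.6,185.2),.1);print(a,b)
d=(a+b)/2;print(go([d[0],d[1],.40]))"
```

```text
[ 0.51544892 -0.14901604  0.1       ] [ 0.51704097 -0.15057511  0.1       ]
[ 0.22140225 -0.24138755 -0.0022942 ]
```

{"method": "carry_out", "body": {"moves": [[0.015,-0.016,0,0,0.035],[0.04,-0.044,0,0,0.035],[0.072,-0.079,0,0,0.035],[0.105,-0.115,0,0,0.035],[0.138,-0.151,0,0,0.035],[0.17,-0.186,0,0,0.035],[0.195,-0.213,0,0,0.035],[0.21,-0.23,0,0,0.035]]}}

```text
clock: 6.7
tcp_pos: [0.5195, -0.1381, 0.3964]
orientation: [0.767, -3.044, 0.0]
contact_force: [0.1, 1.1, -1.7]
grip_width: 0.0426
gripper_force: 41.1
```

```bash
python3 -c "
from h import *
state();print(go([.5165,-.1498,.40]))"
```

```text
t 6.7 q [ 0.942  0.436 -1.014  1.843  0.416  1.097  1.837] 
M
 [[-8.805e-01 -4.740e-01 -2.700e-03]
 [-4.740e-01  8.805e-01 -9.000e-04]
 [ 2.700e-03  5.000e-04 -1.000e+00]] p [ 0.5195 -0.1381  0.3964] F [ 0.14  1.14 -1.73] m [-0.002 -0.044  0.027] w 0.0426 g 41.1
[ 0.00822712 -0.00886349 -0.00353303]
```

{"method": "carry_out", "body": {"moves": [[0.004,-0.004,0,0,0.035],[0.008,-0.008,0.005,0,0.035],[0.01,-0.01,0.01,0,0.035],[0.01,-0.01,0.015,0,0.035],[0.01,-0.01,0.02,0,0.035],[0.01,-0.01,0.025,0,0.035],[0.01,-0.01,0.025,0,0.035],[0.01,-0.01,0.025,0,0.035]]}}

```text
clock: 7.5
tcp_pos: [0.5171, -0.1474, 0.3726]
orientation: [-0.775, 3.044, 0.0]
contact_force: [-1.1, 0.1, -2.0]
grip_width: 0.0425
gripper_force: 41.2
```

```bash
python3 -c "
from h import *
state();print(go([.5165,-.1498,.37]))
c=r.calibration('wrist');o=r.get_obs();T=R.from_rotvec(o['orientation']);A=lambda d:proj(c,o['tcp_pos']+T.apply([0,0,d]))
print('tip',A(.26),'topface',A(.148),'well',proj(c,[.5165,-.1498,.1]))
cv2.imwrite('pics/w4.png',r.grab_frame('wrist')[...,::-1])"
```

```text
t 7.5 q [ 0.942  0.463 -0.997  1.869  0.446  1.053  1.835] 
M
 [[-8.782e-01 -4.784e-01 -0.000e+00]
 [-4.784e-01  8.782e-01  2.000e-04]
 [-1.000e-04  2.000e-04 -1.000e+00]] p [ 0.5171 -0.1474  0.3726] F [-1.12  0.13 -1.96] m [ 0.039  0.048 -0.054] w 0.0425 g 41.2
[ 0.00164304 -0.00181786  0.00263646]
tip [[281.92554839 212.71476089]] topface [[283.13670375 311.65109327]] well [[279.10392263 204.45783485]]
```

View pics/w4.png

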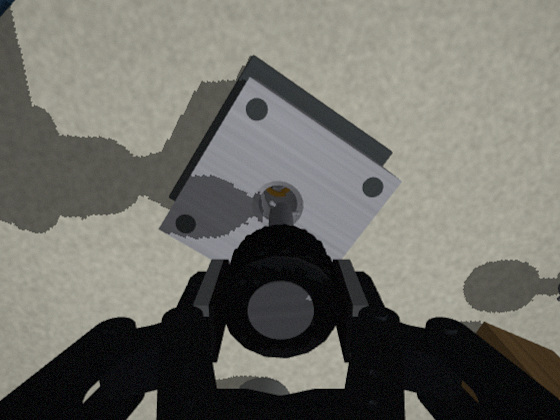

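Wrist view: the die bolts (256,109), (373,187) and (185,224) put the well mouth at about (279,205), as predicted. The knob top is at (281,310). I'll zoom on the tip.

```bash
python3 -c "
import cv2
cv2.imwrite('pics/w4z.png',cv2.resize(cv2.imread('pics/w4.png')[170:240,235:330],None,fx=8,fy=8,interpolation=cv2.INTER_CUBIC))"
```

```text
(no output)
```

View pics/w4z.png

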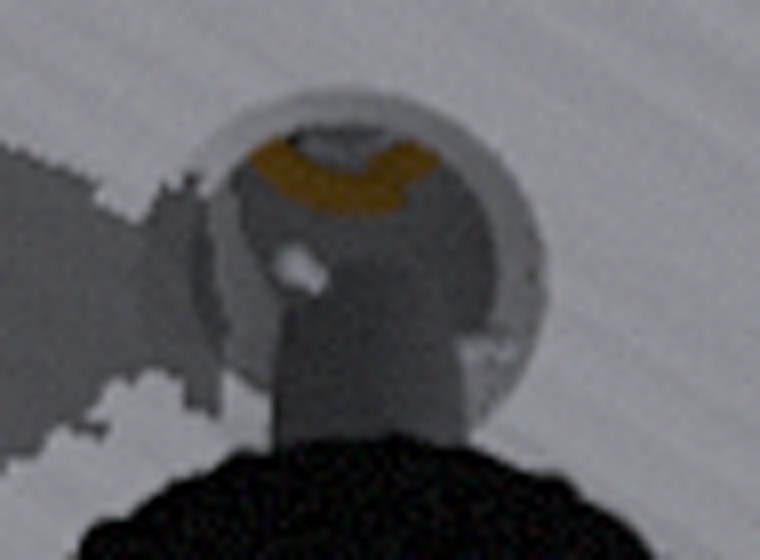

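The countersink circle is centred at crop (375,258). The shank tip, at about (367,320), is roughly 1 mm off the well axis, which the countersink and a small shift will handle. Next: descend.

{"method": "carry_out", "body": {"moves": [[0.0005,-0.001,0,0,0.035],[0.0005,-0.001,0.005,0,0.035],[0.0005,-0.001,0.01,0,0.035],[0.0005,-0.001,0.015,0,0.035],[0.0005,-0.001,0.02,0,0.035],[0.0005,-0.001,0.025,0,0.035],[0.0005,-0.001,0.03,0,0.035],[0.0005,-0.001,0.03,0,0.035]]}}

```text
clock: 8.35
tcp_pos: [0.5167, -0.1489, 0.3419]
orientation: [0.774, -3.044, -0.001]
contact_force: [-0.8, 0.3, -1.8]
grip_width: 0.0427
gripper_force: 41.2
```

```bash
python3 -c "
from h import *
state()"
```

```text
t 8.35 q [ 0.918  0.5   -0.969  1.898  0.487  1.002  1.803] 
M
 [[-8.784e-01 -4.779e-01 -1.200e-03]
 [-4.779e-01  8.784e-01  4.000e-04]
 [ 9.000e-04  9.000e-04 -1.000e+00]] p [ 0.5167 -0.1489  0.3419] F [-0.8   0.29 -1.76] m [-0.07   0.    -0.002] w 0.0427 g 41.2
```

In the mouth with no side load. Next: down to just above the pin.

{"method": "carry_out", "body": {"moves": [[0,0,0.008,0,0.035],[0,0,0.016,0,0.035],[0,0,0.024,0,0.035],[0,0,0.03,0,0.035],[0,0,0.036,0,0.035],[0,0,0.042,0,0.035],[0,0,0.046,0,0.035],[0,0,0.046,0,0.035]]}}

```text
clock: 9.15
tcp_pos: [0.5168, -0.1489, 0.2961]
orientation: [0.775, -3.044, -0.001]
contact_force: [-0.7, 0.3, -1.4]
grip_width: 0.0428
gripper_force: 41.2
```

{"method": "carry_out", "body": {"moves": [[0,0,0.001,0,0.035],[0,0,0.002,0,0.035],[0,0,0.003,0,0.035],[0,0,0.004,0,0.035],[0,0,0.005,0,0.035],[0,0,0.005,0,0.035],[0,0,0.005,0,0.035],[0,0,0.005,0,0.035]]}}

```text
clock: 9.95
tcp_pos: [0.5172, -0.1489, 0.292]
orientation: [-0.774, 3.044, -0.001]
contact_force: [-0.2, 0.3, 3.2]
grip_width: 0.0427
gripper_force: 41.5
```

Pin contact felt at z≈0.293, as expected. Next: feel for the lugs.

{"method": "carry_out", "body": {"moves": [[0,0,0.0005,0,0.035],[0,0,0.001,0,0.035],[0,0,0.0015,0,0.035],[0,0,0.002,0,0.035],[0,0,0.0025,0,0.035],[0,0,0.003,0,0.035],[0,0,0.003,0,0.035],[0,0,0.003,0,0.035]]}}

```text
clock: 10.75
tcp_pos: [0.5171, -0.1489, 0.2888]
orientation: [-0.774, 3.044, -0.0]
contact_force: [0.4, -0.8, 4.5]
grip_width: 0.0424
gripper_force: 41.5
```

{"method": "carry_out", "body": {"moves": [[0,0,0.0005,0,0.035],[0,0,0.001,0,0.035],[0,0,0.0015,0,0.035],[0,0,0.002,0,0.035],[0,0,0.002,0,0.035],[0,0,0.002,0,0.035],[0,0,0.002,0,0.035],[0,0,0.002,0,0.035]]}}

```text
clock: 11.55
tcp_pos: [0.5172, -0.1488, 0.287]
orientation: [-0.774, 3.044, -0.0]
contact_force: [0.2, -0.4, 6.8]
grip_width: 0.0427
gripper_force: 41.8
```

{"method": "carry_out", "body": {"moves": [[0,0,0.0005,0,0.035],[0,0,0.001,0,0.035],[0,0,0.001,0,0.035],[0,0,0.001,0,0.035],[0,0,0.001,0,0.035],[0,0,0.001,0,0.035],[0,0,0.001,0,0.035],[0,0,0.001,0,0.035]]}}

```text
clock: 12.35
tcp_pos: [0.5175, -0.1486, 0.2868]
orientation: [-0.774, 3.043, -0.001]
contact_force: [-1.4, -0.2, 12.3]
grip_width: 0.0428
gripper_force: 42.6
```

Lugs meet the thread at knob ≈7 mm above the die. Next: turn clockwise, following the lead.

{"method": "carry_out", "body": {"moves": [[0,0,0.0,0.07,0.035],[0,0,0.0003,0.14,0.035],[0,0,0.0006,0.21,0.035],[0,0,0.0009,0.28,0.035],[0,0,0.0012,0.35,0.035],[0,0,0.0014,0.42,0.035],[0,0,0.0014,0.42,0.035],[0,0,0.0014,0.42,0.035]]}}

```text
clock: 13.15
tcp_pos: [0.5176, -0.1483, 0.2853]
orientation: [-0.123, 3.138, -0.0]
contact_force: [-1.1, 0.2, 10.9]
grip_width: 0.0428
gripper_force: 42.3
```

```bash
python3 -c "
from h import *
state()"
```

```text
t 13.15 q [ 0.799  0.534 -0.814  1.947  0.504  0.873  1.37 ] 
M
 [[-9.969e-01 -7.830e-02  1.600e-03]
 [-7.830e-02  9.969e-01 -1.000e-04]
 [-1.600e-03 -2.000e-04 -1.000e+00]] p [ 0.5176 -0.1483  0.2853] F [-1.12  0.21 10.95] m [ 0.293  0.272 -0.039] w 0.0428 g 42.3
```

Advance matches the lead (1.5 mm for 0.42 rad), so it's threading. Next: continue, with a small sideways correction for grip eccentricity.

{"method": "carry_out", "body": {"moves": [[0,-0.0002,0.0003,0.1,0.035],[0,-0.0004,0.0007,0.2,0.035],[0,-0.0006,0.001,0.3,0.035],[0,-0.0008,0.0014,0.4,0.035],[0,-0.0009,0.0018,0.5,0.035],[0,-0.001,0.0021,0.6,0.035],[0,-0.001,0.0025,0.7,0.035],[0,-0.001,0.0025,0.7,0.035]]}}

```text
clock: 13.95
tcp_pos: [0.5181, -0.149, 0.283]
orientation: [0.963, 2.987, 0.002]
contact_force: [0.8, 1.6, 10.1]
grip_width: 0.0427
gripper_force: 42.2
```

```bash
python3 -c "
from h import *
state()"
```

```text
t 13.95 q [ 0.679  0.488 -0.649  1.955  0.396  0.824  0.76 ] 
M
 [[-8.116e-01  5.842e-01  3.100e-03]
 [ 5.842e-01  8.116e-01  2.000e-04]
 [-2.400e-03  2.000e-03 -1.000e+00]] p [ 0.5181 -0.149   0.283 ] F [ 0.85  1.55 10.05] m [ 0.413 -0.168  0.071] w 0.0427 g 42.2
```

{"method": "carry_out", "body": {"moves": [[0,-0.0002,0.0003,0.1,0.035],[0,-0.0004,0.0007,0.2,0.035],[0,-0.0006,0.001,0.3,0.035],[0,-0.0008,0.0014,0.4,0.035],[-0.0002,-0.0009,0.0018,0.5,0.035],[-0.0002,-0.001,0.0021,0.6,0.035],[-0.0002,-0.001,0.0025,0.7,0.035],[-0.0002,-0.001,0.0025,0.7,0.035]]}}

```text
clock: 14.75
tcp_pos: [0.5176, -0.1505, 0.2804]
orientation: [1.93, 2.476, 0.002]
contact_force: [0.5, 1.1, 9.3]
grip_width: 0.0427
gripper_force: 42.2
```

```bash
python3 -c "
from h import *
state()"
```

```text
t 14.75 q [ 0.555  0.456 -0.484  1.965  0.294  0.786  0.15 ] 
M
 [[-2.441e-01  9.698e-01  2.900e-03]
 [ 9.698e-01  2.441e-01 -4.000e-04]
 [-1.100e-03  2.700e-03 -1.000e+00]] p [ 0.5176 -0.1505  0.2804] F [0.53 1.06 9.28] m [ 0.157 -0.13  -0.024] w 0.0427 g 42.2
```

{"method": "carry_out", "body": {"moves": [[0,0,0.0002,0.05,0.035],[0,0,0.0004,0.1,0.035],[0,0,0.0006,0.15,0.035],[0,0,0.0008,0.2,0.035],[0,0,0.0009,0.25,0.035],[0,0,0.0009,0.25,0.035],[0,0,0.0009,0.25,0.035],[0,0,0.0009,0.25,0.035]]}}

```text
clock: 15.55
tcp_pos: [0.518, -0.1505, 0.2804]
orientation: [2.22, 2.218, 0.004]
contact_force: [-0.3, 0.6, 16.1]
grip_width: 0.0429
gripper_force: 42.8
```

```bash
python3 -c "
from h import *
state()"
```

```text
t 15.55 q [ 0.509  0.447 -0.427  1.967  0.259  0.775 -0.066] 
M
 [[ 9.0e-04  1.0e+00  4.2e-03]
 [ 1.0e+00 -9.0e-04 -6.0e-04]
 [-6.0e-04  4.2e-03 -1.0e+00]] p [ 0.518  -0.1505  0.2804] F [-0.26  0.56 16.1 ] m [0.293 0.157 0.004] w 0.0429 g 42.8
```

Knob is on the die (z stopped, force rose). Next: take up the play, watching torque.

{"method": "carry_out", "body": {"moves": [[0,0,0,0.04,0.035],[0,0,0,0.08,0.035],[0,0,0,0.12,0.035],[0,0,0,0.16,0.035],[0,0,0,0.2,0.035],[0,0,0,0.2,0.035],[0,0,0,0.2,0.035],[0,0,0,0.2,0.035]]}}

```text
clock: 16.35
tcp_pos: [0.5182, -0.1502, 0.2803]
orientation: [2.43, 1.986, 0.005]
contact_force: [0.4, 1.1, 14.9]
grip_width: 0.043
gripper_force: 42.7
```

```bash
python3 -c "
from h import *
state()"
```

```text
t 16.35 q [ 0.472  0.44  -0.38   1.97   0.229  0.768 -0.241] 
M
 [[ 1.99e-01  9.80e-01  4.50e-03]
 [ 9.80e-01 -1.99e-01 -2.00e-04]
 [ 6.00e-04  4.40e-03 -1.00e+00]] p [ 0.5182 -0.1502  0.2803] F [ 0.41  1.12 14.9 ] m [0.4   0.12  0.019] w 0.043 g 42.7
```

{"method": "carry_out", "body": {"moves": [[0,0,0,0.03,0.035],[0,0,0,0.06,0.035],[0,0,0,0.09,0.035],[0,0,0,0.12,0.035],[0,0,0,0.15,0.035],[0,0,0,0.15,0.035],[0,0,0,0.15,0.035],[0,0,0,0.15,0.035]]}}

```text
clock: 17.15
tcp_pos: [0.5182, -0.15, 0.2803]
orientation: [2.572, 1.8, 0.006]
contact_force: [0.8, 2.5, 15.5]
grip_width: 0.0427
gripper_force: 42.7
```

```bash
python3 -c "
from h import *
state()"
```

```text
t 17.15 q [ 0.445  0.436 -0.346  1.972  0.208  0.764 -0.371] 
M
 [[ 0.3427  0.9394  0.0044]
 [ 0.9395 -0.3427  0.    ]
 [ 0.0015  0.0041 -1.    ]] p [ 0.5182 -0.15    0.2803] F [ 0.77  2.47 15.48] m [0.572 0.062 0.211] w 0.0427 g 42.7
```

Torque is rising (0.21 N m). One more small turn.

{"method": "carry_out", "body": {"moves": [[0,0,0,0.02,0.035],[0,0,0,0.04,0.035],[0,0,0,0.05,0.035],[0,0,0,0.05,0.035],[0,0,0,0.05,0.035],[0,0,0,0.05,0.035],[0,0,0,0.05,0.035],[0,0,0,0.05,0.035]]}}

```text
clock: 17.95
tcp_pos: [0.5181, -0.1498, 0.2803]
orientation: [2.616, 1.736, 0.006]
contact_force: [1.0, 2.8, 15.1]
grip_width: 0.0425
gripper_force: 42.7
```

```bash
python3 -c "
from h import *
state()"
```

```text
t 17.95 q [ 0.435  0.434 -0.335  1.972  0.2    0.762 -0.415] 
M
 [[ 3.886e-01  9.214e-01  4.300e-03]
 [ 9.214e-01 -3.886e-01  1.000e-04]
 [ 1.700e-03  3.900e-03 -1.000e+00]] p [ 0.5181 -0.1498  0.2803] F [ 1.02  2.75 15.12] m [0.587 0.23  0.325] w 0.0425 g 42.7
```

Snug: turning has become stiff at about 0.33 N m, roughly 35° past touch. Next: release and retreat.

{"method": "carry_out", "body": {"moves": [[0,0,-0.0005,0,0.035],[0,0,-0.001,0,0.05],[0,0,-0.001,0,0.0854],[0,0,-0.001,0,0.0854],[0,0,-0.001,0,0.0854],[0,0,-0.001,0,0.0854],[0,0,-0.001,0,0.0854],[0,0,-0.001,0,0.0854]]}}

```text
clock: 18.75
tcp_pos: [0.5166, -0.1508, 0.2794]
orientation: [-2.619, -1.734, 0.0]
contact_force: [0.7, 0.1, -0.3]
grip_width: 0.0857
gripper_force: 0.0
```

{"method": "carry_out", "body": {"moves": [[0,0,-0.005,0,0.0854],[0,0,-0.015,0,0.0854],[0,0,-0.03,0,0.0854],[0,0,-0.045,0,0.0854],[0,0,-0.06,0,0.0854],[0,0,-0.08,0,0.0854],[0,0,-0.1,0,0.0854],[0,0,-0.1,0,0.0854]]}}

```text
clock: 19.55
tcp_pos: [0.5176, -0.1508, 0.383]
orientation: [2.616, 1.732, 0.006]
contact_force: [1.1, 0.1, -0.4]
grip_width: 0.0854
gripper_force: 0.0
```

```bash
python3 -c "
from h import *
state();c=r.calibration('wrist');print(proj(c,[[.5165,-.1498,.132],[.5165,-.1498,.1]]))
w=r.grab_frame('wrist')[...,::-1];s=r.grab_frame('side')[155:245,270:390,::-1]
cv2.imwrite('pics/fin.png',np.hstack([cv2.resize(w,(440,330)),cv2.resize(s,(360,270))[:270] if 0 else cv2.copyMakeBorder(cv2.resize(s,(360,270)),0,60,0,0,0)]))"
```

```text
t 19.55 q [ 0.469  0.301 -0.363  1.887  0.129  0.97  -0.352] 
M
 [[ 3.904e-01  9.206e-01  5.900e-03]
 [ 9.206e-01 -3.904e-01 -1.600e-03]
 [ 9.000e-04  6.100e-03 -1.000e+00]] p [ 0.5176 -0.1508  0.383 ] F [ 1.12  0.15 -0.37] m [ 0.006 -0.046 -0.008] w 0.0854 g 0.0
[[274.44389529 214.45332314]
 [274.84112124 199.75673086]]
```

View pics/fin.png

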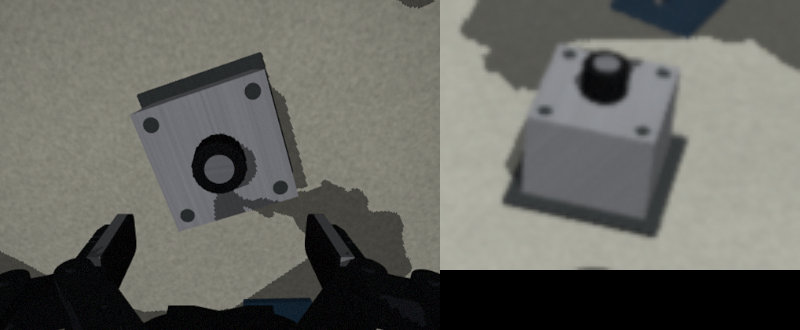

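The knob sits flush and upright on the die: its top is at (219,170) in the left panel, as expected for z = 132 mm. The gripper is clear.

```bash
python3 -c "
from bench import r
print(r.hand_in())"
```

```text
the job is handed in; nothing more can be done
None
```

The long knob screw is threaded into the die, its knob flush and snug at about 0.33 N m with the gripper clear, and the job was handed in at 19.7 s; no verdict came back.

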